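Throw the guarded power switch

TASK

Switch on the chocolate melter at its guarded power switch: lift the hinged guard with the fingers under its front lip, push the toggle beneath it fully over towards the hinge side while the guard is held up, then withdraw and let the guard drop shut. Only push with the fingers: do not shove or lift the switch box, and leave the open toggle of the other box, the pots, timer, cutter ring and chocolate penguins as they are.

Things in the scene. Friction and masses are not known exactly. Their poses are not given: they have to be found in the camera images.
- guarded_box: Guarded switch box, loose, 3 kg, on a low steel plate (top at world z = 18 mm); grey housing x = -40 to 65 mm, y = -60 to 60 mm, top at z = 45 mm; origin on its underside, z up, +x from the front (lip) to the hinge side, 0.83 to 1.43 rad left of world x. Two fixed aluminium side walls stand on it at y = +-50 to 55 mm, x = -38 to 42 mm, up to z = 86 mm.
- guard_lip (a point): Middle of the rounded bead (8 mm thick) along the front edge of the guard's lip; shut, it is at (-59, 0, 56) mm in the guarded box's frame, ahead of the housing's front end, so that fingers tilted forward 0.4 to 0.65 rad go in under it from in front. Moves with the guard, 109 mm from the hinge line.
- guard_hinge (a point): Middle of the guard's hinge line, (50, 0, 54) mm in the guarded box's frame; the line runs along the box's y.
- guard (a joint): Guard angle, rad: 0 shut, grows as the lip is lifted, stop at 1.2. Bent aluminium sheet hood 98 mm wide over the toggle, open at its sides: shut, flat top at z = 94 mm, x = -48 to 51 mm, front skirt at x = -48 mm down to z = 53 mm, then a lip 15 mm forward (box frame). 100 g, turns freely, always falls shut when let go.
- toggle (a joint): Toggle beneath the guard, rad: 0 off, leaning 0.42 rad to the front (-x of the box); 0.84 on, leaning 0.42 rad to the hinge side (+x); starts at 0 to 0.12. Stays where it is left; about 0.7 N at the tip moves it. Pivot at (0, 0, 45) mm in the box's frame; lever 40 mm long, its upper 18 mm a paddle 28 mm wide, 9 mm thick.
- toggle_tip (a point): Tip of the toggle beneath the guard; off it is at (-16, 0, 82) mm, on at (16, 0, 82) mm in the guarded box's frame.
- open_box_switch: The other switch box, same housing and toggle, without walls or guard, loose; origin at the centre of its underside. Leave it alone.
- open_toggle (a joint): Toggle of the other box, rad, 0 leaning to its front; starts at 0 to 0.12. Leave it alone.
- small_pot: Small pot with black lid, 38 mm across, 40 mm tall, loose, near the boxes; origin at its underside. Leave it alone.
- white_pot: Pot with white lid, 50 mm across, 50 mm tall, loose; origin at its underside. Leave it alone.
- timer: Round kitchen timer, 62 mm across, 40 mm tall, loose; origin at its underside. Leave it alone.
- ring: Steel ring cutter, 60 mm across, 35 mm tall, loose; origin at its underside. Leave it alone.
- penguin_a: Standing chocolate penguin, 92 x 56 x 241 mm, loose; origin at its underside. On the left (+y) side. Leave it alone.
- penguin_b: Standing chocolate penguin, 89 x 55 x 241 mm, loose; origin at its underside. On the right (-y) side. Leave it alone.

How it is judged:
By the outcome, as a careful person would: the job done as asked, in the order asked, and still so for the second after the job is handed in, with the robot touching nothing.
It also fails if it takes over 42 s, if anything falls off the work surface, if the arm or the gripper's body presses on something with over 40 N, if the wrist force passes 120 N, or if a joint passes its speed limit or range.

ROBOT

A 6-joint arm with a two-finger parallel gripper is mounted at the origin on a cart in front of the work surface, level with it; the furniture and walls round the work are solid. World frame = base frame: x ahead of the robot, y to its left, z up, the work surface at z = 0. Lengths are in m, angles in degrees, forces in N, time in s.
With the tool pointing down it reaches from about 0.25 to 0.725 m from the base axis. Payload 9.7 kg.
Tool frame: the origin (TCP) lies midway between the tips of the shut fingers; the grasp point (between the pads) lies 19 mm behind it; z points along the fingers, y is the line along which they close (so a half turn about z gives the same grasp; the last joint's range is limited). The gripper opens to 85 mm and grips with 20 to 120 N. Pads are 22 mm wide; open, the fingers measure 114 mm over their backs; the gripper's body (76 mm by 85 mm) begins 54 mm behind the grasp point. The pads swing forward as they close: fully open they stand 13 mm farther back than shut.
Start: joints at [-74.542, 4.979, 10.078, 95.1, 0, 90], TCP at [0.147, -0.53, 0.231] pointing down, gripper open.
Joint ranges: [-179.16, 179.16], [-48.56, 103.87], [-65.8, 70.77], [-126.05, 130.52], [-82.76, 87.17], [-180, 180]. Speed limits (degrees/s): [127.2, 127.2, 147.25, 180, 180, 180].

INTERFACE

Orientations are given as [roll, pitch, yaw] about the fixed x, y, z axes, in that order (R = Rz(yaw) Ry(pitch) Rx(roll)).
In Python, from workcell import * gives the robot as it stands.
- The arm moves only by the tool servo_tool, never from a script. Its argument "moves" is a list of rows, each a list of 4 numbers: the shift along the world's x, y, z in cm, then the turn about the world's z in rad. A call has 1 to 20 rows; each row is the pose to reach, as a shift and turn from the pose commanded when the call began; what a row does not reach only later rows make up. A row lasts 1/12 s, in which the tool goes at most 41.7 mm and 7.16 degrees, less where a joint would pass 70% of its speed; a pose out of reach is approached as far as the arm can. A call with a gripper value outside its range is refused whole. "claw" is the closure, from 0 (fully open) to 1 (shut), set as the call begins (left out, the last holds). The fingers move at their own pace and stop on an object; "force" is the grip in N (left out, the last holds). Time passes only in rows, so rows that repeat a pose let the fingers close. It gives the time, the measured TCP pose, the force, the opening and the grip force at its end, in the units of the state.
- get_obs(): the state, without advancing time (a new reading comes with each control period).
- camera(name): name is "scene" or "side" or "wrist"; returns the picture (420x560x3 uint8, red, green, blue); there is no depth.
- get_calibration(name): a dict with "fx", "fy", "cx", "cy" (pixels), "k1" (the pictures are not rectified: a ray, as slopes to the right and down, at radius r is drawn at 1 + k1 r^2 times it, then the intrinsics apply), "rvec" (rotation vector, rad) and "tvec" (3), from world to camera coordinates, as OpenCV has them; the wrist camera has in their place "tool_from_camera" (4x4, takes a point from camera to tool coordinates, whose origin is the TCP and whose axes are the flange's). Camera axes: x right, y down, z forward; pixel columns grow to the right and rows downward; lengths in m; the calibration is good to about 2 mm. A picture is of the moment at which its call begins: read the wrist's pose just before it. get_calibration takes no time and is no camera call.
- job_done(): hands the job in; it is judged then, once.
The state is a dict: "time": time; "q": joint angles; "qd": joint speeds; "joint_efforts": joint torques, N m; "ee_pos": TCP position; "tcp_rot": TCP orientation; "wrist_force": force on the tool from outside, world axes, zero at the start; "torque": the same for the moment, N m; "opening": finger opening in m; "grasp_force": force on a finger pad.
Only numpy, scipy, OpenCV 4.12 (cv2) and the standard library are available. Lean on these libraries where they do the work, as an engineer would, in place of code of your own. Each camera call takes 0.05 s, during which the arm holds its last target. There are 200 camera calls.

## Working session

There is one attempt and no reset: what is moved stays moved. The work goes in short steps, Python scripts to look and compute and a tool call to move; the robot and the scene stay as the last step left them, time stands still between calls to the robot, and variables do not carry over. Pictures are saved under pics/ and viewed, at most 10 in all, crops included, and the job is handed in when it is done.

Besides the shell and the picture viewer there is one more tool, called after "Call:" by a JSON object that holds its "name" and its "arguments", one argument or row to a line. servo_tool: Moves the arm, as the interface text tells. Its arguments: {"type":"object","properties":{"moves":{"type":"array","items":{"type":"array","items":{"type":"number"}}},"claw":{"type":"number"},"force":{"type":"number"}},"required":["moves"]}

```bash
mkdir -p pics; ls; python3 - <<'E'
from workcell import *
import cv2
o=get_obs();print(o)
for n in("scene","side"):
    cv2.imwrite(f"pics/{n}0.png",camera(n)[:,:,::-1]);print(n,get_calibration(n))
print(get_calibration("wrist"))
E
```

```text
pics
{'time': 0.0, 'q': array([-7.45426032e+01,  5.01033401e+00,  1.00364588e+01,  9.51000716e+01,
       -6.37747837e-04,  9.00018905e+01]), 'qd': array([-0.03110569, -0.05822604, -0.03147372,  0.01426058, -0.07550457,
       -0.00751921]), 'joint_efforts': array([-1.10144963e-03, -5.20388889e+01,  4.64801931e+01,  1.62198994e-02,
        1.86946863e-05,  5.85488436e-06]), 'ee_pos': array([ 0.14652474, -0.52989274,  0.23060838]), 'tcp_rot': array([-1.79926053e+02,  6.40187172e-04,  1.54555072e+01]), 'wrist_force': array([0.48490363, 0.45726523, 0.06366111]), 'torque': array([0.01789541, 0.02870239, 0.03500173]), 'grasp_force': 0.0, 'opening': 0.08550556456602383}
scene {'fx': 399.5586256787464, 'fy': 399.5586256787464, 'cx': 284.09981347713864, 'cy': 206.94274976491673, 'k1': 0.02758602533852283, 'rvec': array([ 1.92457481, -0.6749937 ,  0.4497511 ]), 'tvec': array([-0.36249173,  0.22037528,  0.95822073])}
side {'fx': 385.1345295372457, 'fy': 385.1345295372457, 'cx': 277.73320303570847, 'cy': 209.91224836985705, 'k1': 0.03142054767092422, 'rvec': array([ 0.52508527, -2.47111945,  1.49595717]), 'tvec': array([0.48852935, 0.18785474, 0.99090698])}
{'fx': 348.0174158338289, 'fy': 348.0174158338289, 'cx': 276.62476404868846, 'cy': 207.30035721071943, 'k1': -0.006020834698796257, 'tool_from_camera': array([[ 2.53204725e-04, -9.56540655e-01, -2.91598886e-01,
         7.46371543e-02],
       [ 9.99999562e-01,  5.04856739e-04, -7.87764950e-04,
        -5.33058500e-04],
       [ 9.00744864e-04, -2.91598559e-01,  9.56540365e-01,
        -1.42098187e-01],
       [ 0.00000000e+00,  0.00000000e+00,  0.00000000e+00,
         1.00000000e+00]])}
```

View pics/scene0.png

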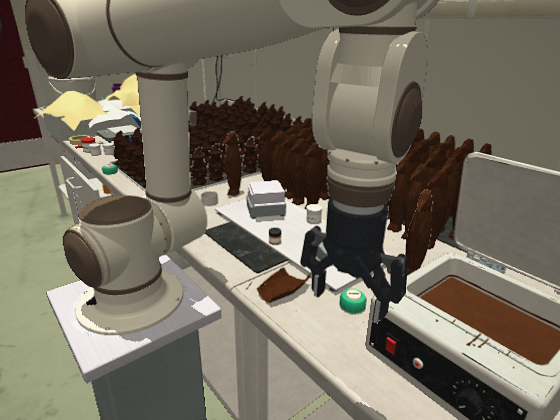

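View pics/side0.png

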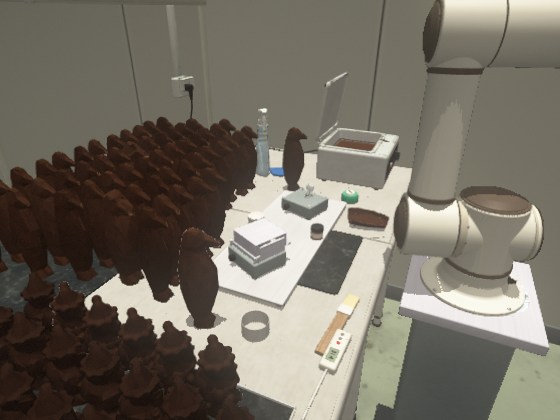

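The scene picture shows the guarded box near (267,198), the small pot at (275,236) and the white pot at (314,213). The side picture shows the guarded box near (260,247), the open box at (305,203), the small pot at (317,231), penguin_a at (200,280) and the ring at (255,325). Next I'll zoom in on both to localize the box.

View pics/c1.png

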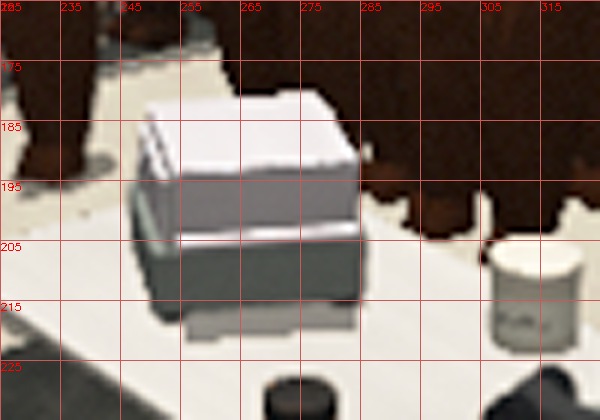

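View pics/c2.png

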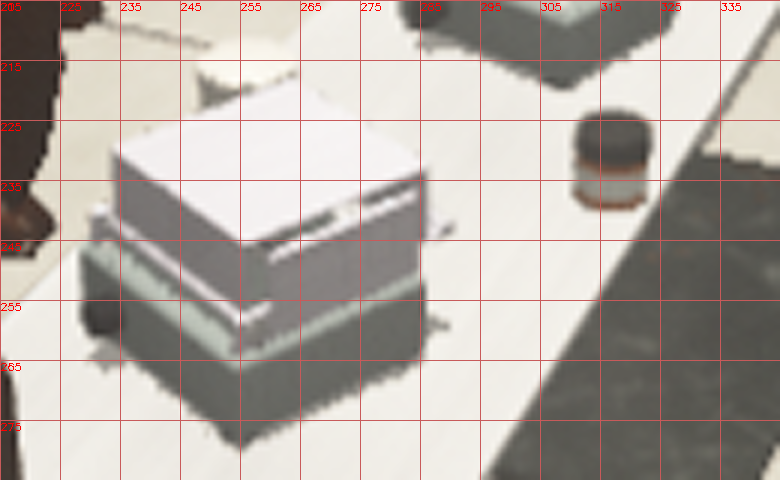

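The scene crop shows the hood's front top edge from (254,193) to (284,191) and the lip bead from (255,206) to (284,203). The side crop shows the hood's top corners at (234,230), (264,218), (286,233) and (256,245), with the lip line from (231,241) to (256,258). The housing's bottom corner is at (254.5,279).

```bash
cat >h.py <<'E'
import numpy as np,cv2
from workcell import *
from scipy.optimize import least_squares
def proj(n,P):
    c=get_calibration(n);R=cv2.Rodrigues(np.array(c["rvec"]))[0]
    p=np.asarray(P,float)@R.T+c["tvec"];s=p[:,:2]/p[:,2:];s=s*(1+c["k1"]*(s**2).sum(1,keepdims=True))
    return s*[c["fx"],c["fy"]]+[c["cx"],c["cy"]]
def campos(n):
    c=get_calibration(n);R=cv2.Rodrigues(np.array(c["rvec"]))[0];return -R.T@c["tvec"]
def ray(n,u,v,z):
    c=get_calibration(n);R=cv2.Rodrigues(np.array(c["rvec"]))[0]
    K=np.array([[c["fx"],0,c["cx"]],[0,c["fy"],c["cy"]],[0,0,1]])
    s=cv2.undistortPoints(np.array([[[u,v]]],float),K,np.array([c["k1"],0,0,0.]))[0,0]
    d=R.T@[s[0],s[1],1];o=campos(n);return o+d*(z-o[2])/d[2]
def w(b,P):
    P=np.asarray(P,float)/1000;c,s=np.cos(b[2]),np.sin(b[2])
    return np.c_[b[0]+c*P[:,0]-s*P[:,1],b[1]+s*P[:,0]+c*P[:,1],P[:,2]+.018]
E
python3 - <<'E'
from h import *
print(campos("scene"),campos("side"))
for p in((234,230),(264,218),(286,233),(256,245)): print(ray("side",*p,.112))
for p in((254,193),(284,191),(277.5,180)): print(ray("scene",*p,.112))
sc=[((-48,49,94),(254,193)),((-48,-49,94),(284,191.3)),((51,-49,94),(277.5,180)),((-59,49,56),(255,206)),((-59,-49,56),(284.5,203))]
sd0=[(234,230),(264,218),(286,233),(256,245)]
best=None
for k in range(4):
  C=[(-48,-49,94),(51,-49,94),(51,49,94),(-48,49,94)]
  for D in(1,-1):
    sd=[(C[(k+D*i)%4],sd0[i]) for i in range(4)]
    def f(b,full=False):
        r1=proj("scene",w(b,[a for a,_ in sc]))-[p for _,p in sc];r2=proj("side",w(b,[a for a,_ in sd]))-[p for _,p in sd]
        return np.r_[r1,r2].ravel()
    for y in(.9,1.3):
        r=least_squares(f,[.5,.1,y])
        if best is None or r.cost<best[0]: best=(r.cost,r.x,k,D,r.fun.reshape(-1,2).round(1))
print(*best);b=best[1]
print(proj("side",w(b,[(-59,49,56),(-59,-49,56),(-40,60,0),(-40,-60,0),(65,60,0)])).round(1))
for n,v,s in(("small",(317,238),"side"),("open",(308,218.5),"side"),("white",(314,222),"scene")): print(n,ray(s,*v,.018))
E
```

```text
[-0.21572542 -0.82216127  0.61291588] [0.13477318 0.92165909 0.62307921]
[0.57970208 0.17892699 0.112     ]
[0.53676119 0.08869387 0.112     ]
[0.45134733 0.13693718 0.112     ]
[0.49605596 0.21907521 0.112     ]
[0.45372096 0.13626421 0.112     ]
[0.5399951  0.09147224 0.112     ]
[0.58350193 0.1801142  0.112     ]
1.7877990354729083 [0.51594348 0.15407168 1.10585569] 1 -1 [[-0.2  0.5]
 [ 0.   0.1]
 [ 0.2  0.3]
 [-0.5 -0.1]
 [ 0.1  0.5]
 [-0.7 -0.5]
 [-0.6 -0. ]
 [ 0.8 -0.6]
 [-0.1  0.6]]
[[289.7 243.4]
 [266.7 228.7]
 [286.6 265.5]
 [259.2 246.1]
 [254.7 281.2]]
small [ 0.4147802  -0.01917244  0.018     ]
open [ 0.47952003 -0.12083265  0.018     ]
white [0.59619204 0.00391722 0.018     ]
```

Call:
{"name": "servo_tool", "arguments": {
  "moves": [
    [25, 48, 20, -0.375],
    [25, 48, 20, -0.375],
    [25, 48, 20, -0.375],
    [25, 48, 20, -0.375],
    [25, 48, 20, -0.375],
    [25, 48, 20, -0.375],
    [25, 48, 20, -0.375],
    [25, 48, 20, -0.375],
    [25, 48, 20, -0.375],
    [25, 48, 20, -0.375],
    [25, 48, 20, -0.375],
    [25, 48, 20, -0.375],
    [25, 48, 20, -0.375],
    [25, 48, 20, -0.375],
    [25, 48, 20, -0.375],
    [25, 48, 20, -0.375]
  ],
  "claw": 1
}}

```text
time: 1.43
ee_pos: [0.3974, -0.0486, 0.4311]
tcp_rot: [180.0, 0.0, -5.8]
wrist_force: [-0.2, -0.6, 0.0]
opening: 0.0
grasp_force: 0.0
```

Call:
{"name": "servo_tool", "arguments": {
  "moves": [
    [40, -4, 5, 0],
    [40, -4, 5, 0],
    [40, -4, 5, 0],
    [40, -4, 5, 0],
    [40, -4, 5, 0],
    [40, -4, 5, 0],
    [40, -4, 5, 0],
    [40, -4, 5, 0],
    [40, -4, 5, 0]
  ]
}}

```text
time: 2.18
ee_pos: [0.585, -0.0685, 0.4446]
tcp_rot: [-180.0, 1.3, -6.1]
wrist_force: [-0.4, 0.7, 0.8]
opening: 0.0001
grasp_force: 0.0
```

Call:
{"name": "servo_tool", "arguments": {
  "moves": [
    [40, -4, 0, 0],
    [40, -4, 0, 0],
    [40, -4, 0, 0],
    [40, -4, 0, 0],
    [40, -4, 0, 0]
  ]
}}

```text
time: 2.6
ee_pos: [0.5933, -0.066, 0.4287]
tcp_rot: [-180.0, 2.8, -6.0]
wrist_force: [0.3, -0.3, 0.0]
opening: -0.0003
grasp_force: 0.0
```

```bash
python3 -c "
from h import *
o=get_obs();print(o['q'].round(1),o['ee_pos'],o['tcp_rot'])"
```

```text
[ -6.3  33.1  70.7 130.5   0.  179.7] [ 0.59331163 -0.06598617  0.42869558] [-179.98062827    2.81453102   -6.02234315]
```

Call:
{"name": "servo_tool", "arguments": {
  "moves": [
    [20, -2, 40, 0],
    [20, -2, 40, 0],
    [20, -2, 40, 0],
    [20, -2, 40, 0],
    [20, -2, 40, 0],
    [20, -2, 40, 0],
    [20, -2, 40, 0],
    [20, -2, 40, 0]
  ]
}}

```text
time: 3.27
ee_pos: [0.5825, -0.0637, 0.4518]
tcp_rot: [-180.0, 0.6, -6.0]
wrist_force: [-0.2, -0.5, -0.2]
opening: 0.0003
grasp_force: 0.0
```

```bash
python3 -c "
from h import *
o=get_obs();print(o['q'].round(1),o['ee_pos'],o['tcp_rot'])"
```

```text
[ -6.2  30.8  70.7 130.5   0.  179.8] [ 0.58247636 -0.06372386  0.45177451] [-179.98781128    0.58158768   -6.02809679]
```

Call:
{"name": "servo_tool", "arguments": {
  "moves": [
    [0, 0, 80, 0],
    [0, 0, 80, 0],
    [0, 0, 80, 0],
    [0, 0, 80, 0],
    [0, 0, 80, 0],
    [0, 0, 80, 0],
    [0, 0, 80, 0],
    [0, 0, 80, 0],
    [0, 0, 80, 0],
    [0, 0, 80, 0]
  ]
}}

```text
time: 4.1
ee_pos: [0.5631, -0.0616, 0.488]
tcp_rot: [180.0, -3.0, -6.0]
wrist_force: [0.5, -1.2, -0.2]
opening: -0.0002
grasp_force: 0.0
```

```bash
python3 -c "
from h import *
o=get_obs();print(o['q'].round(1),o['ee_pos'],o['tcp_rot'])"
```

```text
[ -6.2  27.2  70.7 130.5   0.  179.8] [ 0.56305415 -0.06156574  0.48801795] [179.99862863  -3.01722753  -6.0320967 ]
```

Call:
{"name": "servo_tool", "arguments": {
  "moves": [
    [0, 0, 80, 0],
    [0, 0, 80, 0],
    [0, 0, 80, 0],
    [0, 0, 80, 0],
    [0, 0, 80, 0],
    [0, 0, 80, 0],
    [0, 0, 80, 0],
    [0, 0, 80, 0],
    [0, 0, 80, 0],
    [0, 0, 80, 0]
  ]
}}

```text
time: 4.93
ee_pos: [0.5423, -0.0592, 0.5217]
tcp_rot: [180.0, -6.5, -6.0]
wrist_force: [0.0, 0.0, 0.2]
opening: -0.0002
grasp_force: 0.0
```

Call:
{"name": "servo_tool", "arguments": {
  "moves": [
    [-10, 1, 0, 0],
    [-10, 1, 0, 0],
    [-10, 1, 0, 0],
    [-10, 1, 0, 0]
  ]
}}

```text
time: 5.27
ee_pos: [0.4337, -0.0483, 0.5239]
tcp_rot: [180.0, -6.6, -6.0]
wrist_force: [-0.8, 0.2, 2.3]
opening: -0.0001
grasp_force: 0.0
```

```bash
python3 -c "
from h import *
o=get_obs();print(o['q'].round(1),o['ee_pos'],o['tcp_rot'])"
```

```text
[ -6.4   3.1  44.6 124.9   0.  179.7] [ 0.43370805 -0.04831533  0.52394053] [179.98388432  -6.58644387  -6.03121791]
```

Call:
{"name": "servo_tool", "arguments": {
  "moves": [
    [10, -1, 80, 0],
    [10, -1, 80, 0],
    [10, -1, 80, 0],
    [10, -1, 80, 0],
    [10, -1, 80, 0],
    [10, -1, 80, 0],
    [10, -1, 80, 0],
    [10, -1, 80, 0],
    [10, -1, 80, 0],
    [10, -1, 80, 0],
    [10, -1, 80, 0],
    [10, -1, 80, 0],
    [10, -1, 80, 0],
    [10, -1, 80, 0],
    [10, -1, 80, 0],
    [10, -1, 80, 0],
    [10, -1, 80, 0],
    [10, -1, 80, 0],
    [10, -1, 80, 0],
    [10, -1, 80, 0]
  ]
}}

```text
time: 6.93
ee_pos: [0.5204, -0.057, 0.5529]
tcp_rot: [180.0, -9.8, -6.0]
wrist_force: [0.3, -1.9, -0.1]
opening: -0.0002
grasp_force: 0.0
```

```bash
python3 -c "
from h import *
o=get_obs();print(o['q'].round(1),o['ee_pos'],o['tcp_rot'])"
```

```text
[ -6.3  20.4  70.7 130.5   0.  179.8] [ 0.52035237 -0.05702513  0.55293611] [179.97257358  -9.83295936  -6.02407982]
```

Call:
{"name": "servo_tool", "arguments": {
  "moves": [
    [0, 0, 80, 0],
    [0, 0, 80, 0],
    [0, 0, 80, 0]
  ]
}}

```text
time: 7.18
ee_pos: [0.4999, -0.0548, 0.579]
tcp_rot: [180.0, -12.7, -6.0]
wrist_force: [-0.5, -0.1, 0.4]
opening: 0.0002
grasp_force: 0.0
```

Call:
{"name": "servo_tool", "arguments": {
  "moves": [
    [0, 0, 80, 0],
    [0, 0, 80, 0],
    [0, 0, 80, 0]
  ]
}}

```text
time: 7.43
ee_pos: [0.4805, -0.0526, 0.6014]
tcp_rot: [179.9, -15.3, -6.0]
wrist_force: [-0.0, 0.1, -0.2]
opening: -0.0003
grasp_force: 0.0
```

Call:
{"name": "servo_tool", "arguments": {
  "moves": [
    [20, 0, 40, 0],
    [20, 0, 40, 0],
    [20, 0, 40, 0]
  ]
}}

```text
time: 7.68
ee_pos: [0.4731, -0.0494, 0.6097]
tcp_rot: [180.0, -16.3, -5.9]
wrist_force: [1.0, -1.2, 0.2]
opening: 0.0004
grasp_force: 0.0
```

Call:
{"name": "servo_tool", "arguments": {
  "moves": [
    [0, 0, 80, 0]
  ]
}}

```text
time: 7.77
ee_pos: [0.465, -0.0486, 0.6179]
tcp_rot: [180.0, -17.4, -5.9]
wrist_force: [1.1, 0.4, -0.5]
opening: 0.0002
grasp_force: 0.0
```

Call:
{"name": "servo_tool", "arguments": {
  "moves": [
    [0, 0, 80, 0],
    [0, 0, 80, 0],
    [0, 0, 80, 0]
  ]
}}

```text
time: 8.02
ee_pos: [0.441, -0.0462, 0.6414]
tcp_rot: [180.0, -20.3, -5.9]
wrist_force: [-0.0, 0.6, -0.3]
opening: 0.0001
grasp_force: 0.0
```

Call:
{"name": "servo_tool", "arguments": {
  "moves": [
    [0, 0, 80, 0],
    [0, 0, 80, 0],
    [0, 0, 80, 0]
  ]
}}

```text
time: 8.27
ee_pos: [0.4223, -0.0442, 0.6581]
tcp_rot: [180.0, -22.5, -5.9]
wrist_force: [-0.3, 0.5, -0.7]
opening: 0.0001
grasp_force: 0.0
```

Call:
{"name": "servo_tool", "arguments": {
  "moves": [
    [0, 0, 80, 0],
    [0, 0, 80, 0],
    [0, 0, 80, 0]
  ]
}}

```text
time: 8.52
ee_pos: [0.4036, -0.0422, 0.6737]
tcp_rot: [180.0, -24.6, -5.9]
wrist_force: [-0.5, 0.6, -0.9]
opening: 0.0
grasp_force: 0.0
```

Call:
{"name": "servo_tool", "arguments": {
  "moves": [
    [0, 0, 80, 0],
    [0, 0, 80, 0],
    [0, 0, 80, 0]
  ]
}}

```text
time: 8.77
ee_pos: [0.3851, -0.0403, 0.6878]
tcp_rot: [180.0, -26.7, -5.9]
wrist_force: [-0.8, -0.1, 0.5]
opening: 0.0005
grasp_force: 0.0
```

Call:
{"name": "servo_tool", "arguments": {
  "moves": [
    [0, 0, 80, 0],
    [0, 0, 80, 0],
    [0, 0, 80, 0]
  ]
}}

```text
time: 9.02
ee_pos: [0.367, -0.0384, 0.7006]
tcp_rot: [180.0, -28.6, -5.9]
wrist_force: [-0.5, 0.4, 0.1]
opening: 0.0003
grasp_force: 0.0
```

Call:
{"name": "servo_tool", "arguments": {
  "moves": [
    [0, 0, -10, 0.3],
    [3, 2.5, -20, 0.6],
    [5, 5, -30, 0.9],
    [9.3, 8.1, -40, 1.209],
    [9.3, 8.1, -40, 1.209],
    [9.3, 8.1, -40, 1.209],
    [9.3, 8.1, -40, 1.209],
    [9.3, 8.1, -40, 1.209],
    [9.3, 8.1, -40, 1.209],
    [9.3, 8.1, -40, 1.209],
    [9.3, 8.1, -40, 1.209],
    [9.3, 8.1, -40, 1.209],
    [9.3, 8.1, -40, 1.209]
  ]
}}

```text
time: 10.1
ee_pos: [0.4608, 0.0431, 0.2911]
tcp_rot: [-179.3, -28.2, 63.1]
wrist_force: [-0.4, 0.2, -0.9]
opening: 0.0
grasp_force: 0.0
```

```bash
cat >>h.py <<'E'
B=np.array([.51594,.15407,1.10586])
def st(pr=True):
    o=get_obs();p=o["ee_pos"];c,s=np.cos(B[2]),np.sin(B[2]);d=p[:2]-B[:2]
    b=1000*np.array([c*d[0]+s*d[1],-s*d[0]+c*d[1],p[2]-.018])
    f=o["wrist_force"]
    from scipy.spatial.transform import Rotation as Ro
    R=Ro.from_euler("xyz",o["tcp_rot"],degrees=True).as_matrix()
    z=R[:,2];t=np.degrees(np.arccos(-z[2]));yz=np.degrees(np.arctan2(z[1],z[0]));yx=np.degrees(np.arctan2(R[1,0],R[0,0]))
    if pr: print("t%.2f box"%o["time"],b.round(1),"F box",np.round([c*f[0]+s*f[1],-s*f[0]+c*f[1],f[2]],1),"tilt %.1f dir %.1f toolx %.1f"%(t,yz,yx),o["q"].round(0))
    return b
def to(pts): # box mm waypoints -> cm shifts from the measured pose
    b=st()
    for p in pts:
        d=(np.array(p)-b)/10;c,s=np.cos(B[2]),np.sin(B[2])
        print([round(c*d[0]-s*d[1],2),round(s*d[0]+c*d[1],2),round(d[2],2)])
E
python3 - <<'E'
from h import *
to([(-125,0,110),(-100,0,60),(-78,0,34),(-68,0,32)])
cv2.imwrite("pics/w1.png",camera("wrist")[:,:,::-1])
E
```

```text
t10.10 box [-123.9   -0.5  273.1] F box [-0.   0.4 -0.9] tilt 28.2 dir 64.7 toolx 63.1 [-11. -16.  -6.  92.  27. 107.]
[np.float64(-0.09), np.float64(-0.07), np.float64(-16.31)]
[np.float64(1.03), np.float64(2.16), np.float64(-21.31)]
[np.float64(2.01), np.float64(4.13), np.float64(-23.91)]
[np.float64(2.46), np.float64(5.02), np.float64(-24.11)]
```

Call:
{"name": "servo_tool", "arguments": {
  "moves": [
    [0, 0, -4, 0],
    [0, 0, -8, 0],
    [0, 0, -12, 0],
    [0, 0, -16.3, 0],
    [0, 0, -16.3, 0],
    [0, 0, -16.3, 0]
  ]
}}

```text
time: 10.65
ee_pos: [0.4614, 0.0423, 0.1381]
tcp_rot: [180.0, -28.5, 63.3]
wrist_force: [0.6, -0.7, 0.2]
opening: -0.0002
grasp_force: 0.0
```

```bash
python3 - <<'E'
from h import *
to([(-100,0,60),(-78,0,34),(-68,0,32)])
o=get_obs();cv2.imwrite("pics/w2.png",camera("wrist")[:,:,::-1])
from scipy.spatial.transform import Rotation as Ro
R=Ro.from_euler("xyz",o["tcp_rot"],degrees=True).as_matrix();c=get_calibration("wrist");T=c["tool_from_camera"]
P=w(B,[(-48,49,94),(-48,-49,94),(51,49,94),(51,-49,94),(-59,49,56),(-59,-49,56)])
p=(P-o["ee_pos"])@R;p=(p-T[:3,3])@T[:3,:3];s=p[:,:2]/p[:,2:];s=s*(1+c["k1"]*(s**2).sum(1,keepdims=True));print((s*c["fx"]+[c["cx"],c["cy"]]).round(0).tolist())
E
```

```text
t10.65 box [-124.4   -1.4  120.1] F box [-0.4 -0.8  0.2] tilt 28.5 dir 63.3 toolx 63.3 [-11. -18. -25.  75.  27. 108.]
[np.float64(0.97), np.float64(2.24), np.float64(-6.01)]
[np.float64(1.96), np.float64(4.21), np.float64(-8.61)]
[np.float64(2.4), np.float64(5.1), np.float64(-8.81)]
[[189.0, 138.0], [360.0, 138.0], [197.0, -10.0], [352.0, -10.0], [202.0, 176.0], [348.0, 176.0]]
```

View pics/w2.png

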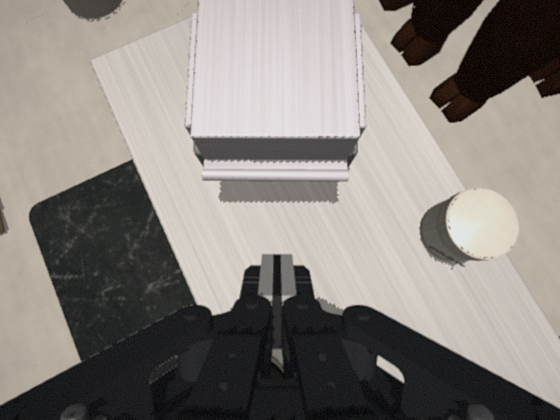

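The wrist view shows the lip bead from (202,178) to (350,178) and the hood's front top edge from (191,138) to (361,138). Both are within 2 px of prediction, so the pose is confirmed and I'll go in under the lip.

Call:
{"name": "servo_tool", "arguments": {
  "moves": [
    [0.5, 1.1, -3, 0],
    [1, 2.2, -6, 0],
    [1.5, 3.2, -7.3, 0],
    [2, 4.2, -8.6, 0],
    [2.2, 4.65, -8.7, 0],
    [2.4, 5.1, -8.8, 0],
    [2.4, 5.1, -8.8, 0],
    [2.4, 5.1, -8.8, 0]
  ]
}}

```text
time: 11.37
ee_pos: [0.487, 0.0933, 0.0511]
tcp_rot: [179.8, -28.5, 63.5]
wrist_force: [-1.0, -0.6, 1.0]
opening: -0.0002
grasp_force: 0.0
```

```bash
python3 - <<'E'
from h import *
def tcp(a,s): 
    t=.497;n=np.array([np.cos(t),np.sin(t)]);u=np.array([-n[1],n[0]])
    q=np.array([50-109*np.cos(a),54+109*np.sin(a)])-15*n-s*u;return (q[0],0,q[1])
P=[tcp(a,s) for a,s in((.0,17),(.1,17),(.2,18),(.3,20),(.4,25),(.5,32),(.6,40))]
print(np.round(P,0).tolist());to(P)
E
```

```text
[[-64.0, 0.0, 32.0], [-64.0, 0.0, 43.0], [-61.0, 0.0, 53.0], [-58.0, 0.0, 61.0], [-52.0, 0.0, 67.0], [-44.0, 0.0, 71.0], [-34.0, 0.0, 73.0]]
t11.37 box [-67.3  -1.3  33.1] F box [-0.9  0.6  1. ] tilt 28.5 dir 63.0 toolx 63.5 [ -4. -15. -33.  60.  26. 116.]
[np.float64(0.02), np.float64(0.35), np.float64(-0.12)]
[np.float64(0.05), np.float64(0.4), np.float64(0.97)]
[np.float64(0.14), np.float64(0.59), np.float64(1.96)]
[np.float64(0.31), np.float64(0.91), np.float64(2.84)]
[np.float64(0.58), np.float64(1.46), np.float64(3.43)]
[np.float64(0.94), np.float64(2.18), np.float64(3.79)]
[np.float64(1.37), np.float64(3.03), np.float64(4.02)]
```

Call:
{"name": "servo_tool", "arguments": {
  "moves": [
    [0.05, 0.35, 0.3, 0],
    [0.05, 0.4, 0.65, 0],
    [0.05, 0.4, 1.0, 0],
    [0.1, 0.5, 1.5, 0],
    [0.15, 0.6, 2.0, 0],
    [0.25, 0.75, 2.4, 0],
    [0.3, 0.9, 2.85, 0],
    [0.45, 1.2, 3.15, 0],
    [0.6, 1.45, 3.45, 0],
    [0.75, 1.8, 3.6, 0],
    [0.95, 2.2, 3.8, 0],
    [1.15, 2.6, 3.9, 0],
    [1.35, 3.0, 4.0, 0],
    [1.35, 3.0, 4.0, 0],
    [1.35, 3.0, 4.0, 0]
  ]
}}

```text
time: 12.62
ee_pos: [0.4993, 0.124, 0.0888]
tcp_rot: [180.0, -28.5, 63.4]
wrist_force: [0.1, -0.4, 0.4]
opening: -0.0001
grasp_force: 0.0
```

```bash
python3 - <<'E'
from h import *
to([(-28,0,73),(-20,0,73),(-10,0,74),(-4,0,74),(0,0,75)])
b=camera("side")[150:310,160:380][:,:,::-1]; a=camera("scene")[110:250,200:360][:,:,::-1]
b=cv2.resize(b,(400,291),interpolation=cv2.INTER_CUBIC);a=cv2.resize(a,(400,350),interpolation=cv2.INTER_CUBIC)
im=np.zeros((350,800,3),np.uint8);im[:291,:400]=b;im[:,400:]=a;cv2.imwrite("pics/l1.png",im)
E
```

```text
t12.62 box [-34.4   1.4  70.8] F box [-0.3 -0.3  0.4] tilt 28.5 dir 63.3 toolx 63.4 [  0. -15. -29.  63.  25. 120.]
[np.float64(0.41), np.float64(0.51), np.float64(0.22)]
[np.float64(0.77), np.float64(1.22), np.float64(0.22)]
[np.float64(1.22), np.float64(2.12), np.float64(0.32)]
[np.float64(1.49), np.float64(2.65), np.float64(0.32)]
[np.float64(1.66), np.float64(3.01), np.float64(0.42)]
```

View pics/l1.png

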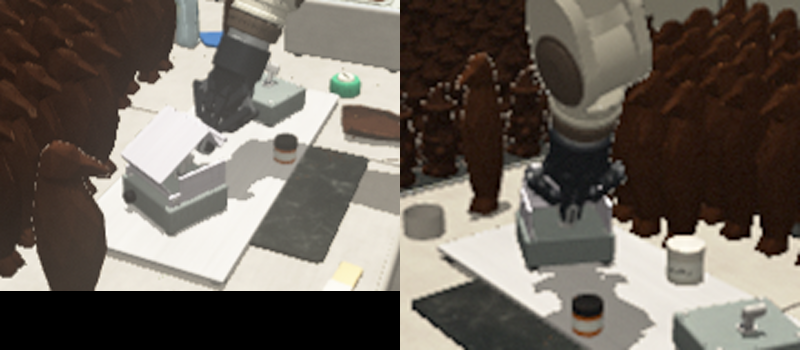

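The guard is clearly up, at about 0.6 rad, and rests on the fingers at (205,140) in the left half of the picture. The box hasn't moved. Next I push the toggle.

Call:
{"name": "servo_tool", "arguments": {
  "moves": [
    [0.2, 0.3, 0.2, 0],
    [0.4, 0.5, 0.25, 0],
    [0.6, 0.85, 0.25, 0],
    [0.75, 1.2, 0.25, 0],
    [0.9, 1.5, 0.3, 0],
    [1.05, 1.8, 0.3, 0],
    [1.2, 2.1, 0.3, 0],
    [1.35, 2.4, 0.35, 0],
    [1.5, 2.65, 0.35, 0],
    [1.5, 2.65, 0.35, 0],
    [1.5, 2.65, 0.35, 0]
  ]
}}

```text
time: 13.63
ee_pos: [0.5141, 0.1502, 0.0919]
tcp_rot: [180.0, -28.5, 63.4]
wrist_force: [-0.1, -0.5, 0.4]
opening: -0.0004
grasp_force: 0.0
```

```bash
python3 - <<'E'
from h import *
to([(-2,0,75),(0,0,75),(1,0,75),(2,0,75)])
E
```

```text
t13.63 box [-4.3 -0.1 73.9] F box [-0.5 -0.1  0.4] tilt 28.5 dir 63.4 toolx 63.4 [  4. -13. -27.  61.  24. 124.]
[np.float64(0.1), np.float64(0.21), np.float64(0.11)]
[np.float64(0.19), np.float64(0.39), np.float64(0.11)]
[np.float64(0.23), np.float64(0.48), np.float64(0.11)]
[np.float64(0.27), np.float64(0.57), np.float64(0.11)]
```

Call:
{"name": "servo_tool", "arguments": {
  "moves": [
    [0.1, 0.2, 0.05, 0],
    [0.15, 0.3, 0.1, 0],
    [0.15, 0.3, 0.1, 0]
  ]
}}

```text
time: 13.88
ee_pos: [0.5156, 0.1531, 0.093]
tcp_rot: [180.0, -28.5, 63.4]
wrist_force: [-0.1, -0.2, -0.1]
opening: -0.0001
grasp_force: 0.0
```

Call:
{"name": "servo_tool", "arguments": {
  "moves": [
    [0.05, 0.1, 0, 0],
    [0.05, 0.1, 0, 0],
    [0.05, 0.1, 0, 0]
  ]
}}

```text
time: 14.13
ee_pos: [0.5161, 0.154, 0.093]
tcp_rot: [180.0, -28.5, 63.4]
wrist_force: [-0.7, -0.7, 0.3]
opening: -0.0001
grasp_force: 0.0
```

Call:
{"name": "servo_tool", "arguments": {
  "moves": [
    [0.05, 0.1, 0, 0],
    [0.05, 0.1, 0, 0],
    [0.05, 0.1, 0, 0]
  ]
}}

```text
time: 14.38
ee_pos: [0.5167, 0.155, 0.093]
tcp_rot: [180.0, -28.5, 63.4]
wrist_force: [0.5, -0.0, -0.0]
opening: -0.0002
grasp_force: 0.0
```

```bash
python3 - <<'E'
from h import *
st()
b=camera("side")[160:290,190:340][:,:,::-1]; a=camera("wrist")[:,:,::-1]
b=cv2.resize(b,(400,347),interpolation=cv2.INTER_CUBIC);a=cv2.resize(a,(400,300))
im=np.zeros((347,800,3),np.uint8);im[:,:400]=b;im[:300,400:]=a;cv2.imwrite("pics/l2.png",im)
E
```

```text
t14.38 box [ 1.2 -0.2 75. ] F box [ 0.2 -0.4 -0. ] tilt 28.5 dir 63.3 toolx 63.4 [  4. -13. -27.  61.  24. 124.]
```

View pics/l2.png

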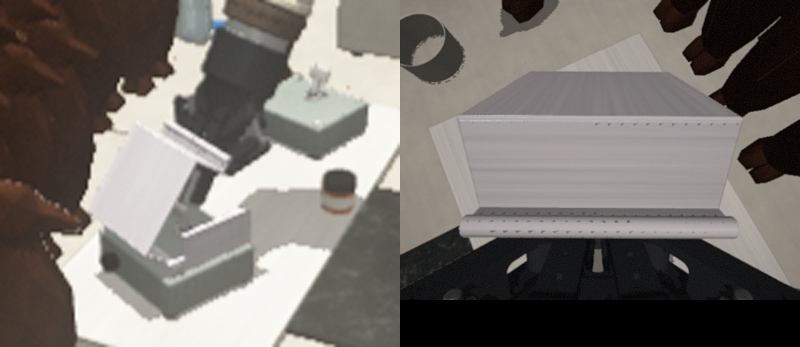

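The guard is held at about 0.9 rad and the fingers are inside, but the toggle is hidden. I'll step forward slowly until the toggle's stop shows in the force.

Call:
{"name": "servo_tool", "arguments": {
  "moves": [
    [0.04, 0.09, 0, 0],
    [0.04, 0.09, 0, 0],
    [0.04, 0.09, 0, 0]
  ]
}}

```text
time: 14.73
ee_pos: [0.5171, 0.1559, 0.093]
tcp_rot: [180.0, -28.5, 63.4]
wrist_force: [-0.2, 0.5, -0.1]
opening: -0.0
grasp_force: 0.1
```

Call:
{"name": "servo_tool", "arguments": {
  "moves": [
    [0.04, 0.09, 0, 0],
    [0.04, 0.09, 0, 0],
    [0.04, 0.09, 0, 0]
  ]
}}

```text
time: 14.98
ee_pos: [0.5174, 0.1568, 0.093]
tcp_rot: [180.0, -28.5, 63.4]
wrist_force: [0.0, -0.3, -0.4]
opening: -0.0
grasp_force: 0.1
```

Call:
{"name": "servo_tool", "arguments": {
  "moves": [
    [0.04, 0.09, 0, 0],
    [0.04, 0.09, 0, 0],
    [0.04, 0.09, 0, 0]
  ]
}}

```text
time: 15.23
ee_pos: [0.5179, 0.1577, 0.093]
tcp_rot: [180.0, -28.5, 63.4]
wrist_force: [-0.3, -0.8, -0.7]
opening: 0.0
grasp_force: 0.1
```

Call:
{"name": "servo_tool", "arguments": {
  "moves": [
    [0.04, 0.09, 0, 0],
    [0.04, 0.09, 0, 0],
    [0.04, 0.09, 0, 0]
  ]
}}

```text
time: 15.48
ee_pos: [0.5182, 0.1586, 0.093]
tcp_rot: [180.0, -28.5, 63.4]
wrist_force: [-0.7, -0.9, -0.6]
opening: 0.0002
grasp_force: 0.1
```

```bash
python3 -c "
from h import *
st()"
```

```text
t15.48 box [ 5.1 -0.  75. ] F box [-1.1  0.3 -0.6] tilt 28.5 dir 63.3 toolx 63.4 [  5. -13. -26.  61.  24. 125.]
```

Call:
{"name": "servo_tool", "arguments": {
  "moves": [
    [0.04, 0.09, 0, 0],
    [0.04, 0.09, 0, 0],
    [0.04, 0.09, 0, 0]
  ]
}}

```text
time: 15.73
ee_pos: [0.5186, 0.1595, 0.093]
tcp_rot: [180.0, -28.5, 63.4]
wrist_force: [-0.1, -0.5, -0.3]
opening: 0.0003
grasp_force: 0.1
```

Call:
{"name": "servo_tool", "arguments": {
  "moves": [
    [0.04, 0.09, 0, 0],
    [0.04, 0.09, 0, 0],
    [0.04, 0.09, 0, 0]
  ]
}}

```text
time: 15.98
ee_pos: [0.5189, 0.16, 0.0929]
tcp_rot: [180.0, -28.4, 63.3]
wrist_force: [-2.0, -4.7, 1.6]
opening: 0.0001
grasp_force: 2.4
```

The stop is reached: about 5 N back along the box's x, at TCP x ≈ 6.6 mm. Now I go back the way I came, lowering the guard.

```bash
python3 - <<'E'
from h import *
to([(-10,0,74),(-34,0,72),(-44,0,71),(-52,0,67),(-58,0,61),(-61,0,53),(-64,0,43),(-66,0,33),(-78,0,32),(-110,0,50),(-150,0,110)])
E
```

```text
t15.98 box [ 6.6  0.  74.9] F box [-5.  -0.3  1.6] tilt 28.4 dir 63.3 toolx 63.3 [  5. -13. -26.  61.  24. 125.]
[np.float64(-0.74), np.float64(-1.49), np.float64(-0.09)]
[np.float64(-1.82), np.float64(-3.63), np.float64(-0.29)]
[np.float64(-2.27), np.float64(-4.53), np.float64(-0.39)]
[np.float64(-2.63), np.float64(-5.24), np.float64(-0.79)]
[np.float64(-2.9), np.float64(-5.78), np.float64(-1.39)]
[np.float64(-3.03), np.float64(-6.04), np.float64(-2.19)]
[np.float64(-3.16), np.float64(-6.31), np.float64(-3.19)]
[np.float64(-3.25), np.float64(-6.49), np.float64(-4.19)]
[np.float64(-3.79), np.float64(-7.56), np.float64(-4.29)]
[np.float64(-5.23), np.float64(-10.42), np.float64(-2.49)]
[np.float64(-7.02), np.float64(-14.0), np.float64(3.51)]
```

Call:
{"name": "servo_tool", "arguments": {
  "moves": [
    [-0.37, -0.75, 0, 0],
    [-0.74, -1.5, -0.1, 0],
    [-1.1, -2.2, -0.15, 0],
    [-1.45, -2.9, -0.2, 0],
    [-1.8, -3.6, -0.3, 0],
    [-1.8, -3.6, -0.3, 0]
  ]
}}

```text
time: 16.48
ee_pos: [0.5004, 0.1229, 0.0898]
tcp_rot: [180.0, -28.4, 63.3]
wrist_force: [-0.1, -2.3, 1.1]
opening: 0.0003
grasp_force: 0.0
```

```bash
python3 - <<'E'
from h import *
st()
b=camera("side")[195:285,210:310][:,:,::-1]; a=camera("scene")[160:230,220:300][:,:,::-1]
b=cv2.resize(b,(400,360),interpolation=cv2.INTER_CUBIC);a=cv2.resize(a,(400,350),interpolation=cv2.INTER_CUBIC)
im=np.zeros((360,800,3),np.uint8);im[:,:400]=b;im[:350,400:]=a;cv2.imwrite("pics/l3.png",im)
print(proj("side",w(B,[(16,0,82),(-16,0,82),(0,0,45)])).round(0).tolist())
E
```

```text
t16.48 box [-34.8  -0.1  71.8] F box [-2.1 -1.   1.1] tilt 28.4 dir 63.2 toolx 63.3 [  0. -15. -28.  63.  25. 120.]
[[255.0, 237.0], [265.0, 233.0], [261.0, 247.0]]
```

View pics/l3.png

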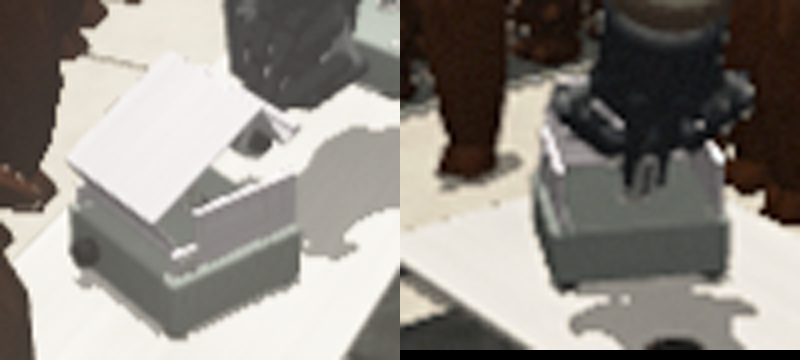

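The toggle is hidden by the hood, but the stop force of (-5.0, +1.6) N matches the normal of a toggle fully over, (-0.91, +0.41), less the guard's weight. The guard jamming on the gripper body would push more in z than in x. I'll lower the guard and withdraw.

Call:
{"name": "servo_tool", "arguments": {
  "moves": [
    [-0.25, -0.45, -0.05, 0],
    [-0.45, -0.9, -0.1, 0],
    [-0.8, -1.6, -0.5, 0],
    [-0.95, -1.9, -0.8, 0],
    [-1.1, -2.15, -1.1, 0],
    [-1.15, -2.3, -1.5, 0],
    [-1.2, -2.4, -1.9, 0],
    [-1.3, -2.55, -2.4, 0],
    [-1.35, -2.7, -2.9, 0],
    [-1.4, -2.8, -3.4, 0],
    [-1.45, -2.9, -3.9, 0],
    [-1.45, -2.9, -4.0, 0],
    [-1.7, -3.4, -4.0, 0],
    [-2.0, -3.9, -4.0, 0],
    [-2.7, -5.3, -3.1, 0],
    [-3.4, -6.8, -2.2, 0],
    [-4.3, -8.6, 0.8, 0],
    [-5.2, -10.4, 3.8, 0],
    [-5.2, -10.4, 7, 0],
    [-5.2, -10.4, 10, 0]
  ]
}}

```text
time: 18.25
ee_pos: [0.4486, 0.0191, 0.1921]
tcp_rot: [179.9, -28.5, 63.3]
wrist_force: [-0.3, 0.2, -0.2]
opening: -0.0001
grasp_force: 0.0
```

Call:
{"name": "servo_tool", "arguments": {
  "moves": [
    [0, 0, 4, 0],
    [0, 0, 8, 0],
    [0, 0, 8, 0],
    [0, 0, 8, 0]
  ]
}}

```text
time: 18.58
ee_pos: [0.4497, 0.0198, 0.2728]
tcp_rot: [179.7, -28.5, 63.5]
wrist_force: [-1.1, -0.2, 0.1]
opening: -0.0001
grasp_force: 0.0
```

```bash
python3 - <<'E'
from h import *
st()
b=camera("side")[150:310,180:380][:,:,::-1]; a=camera("scene")[150:250,220:360][:,:,::-1]; c=camera("wrist")[:,:,::-1]
im=np.zeros((600,800,3),np.uint8);im[:320,:400]=cv2.resize(b,(400,320),interpolation=cv2.INTER_CUBIC);im[:286,400:]=cv2.resize(a,(400,286),interpolation=cv2.INTER_CUBIC);im[325:,:366]=cv2.resize(c,(366,275));cv2.imwrite("pics/f.png",im)
E
```

```text
t18.58 box [-149.7   -1.   254.8] F box [-0.7  0.9  0.1] tilt 28.5 dir 62.8 toolx 63.5 [-15. -17. -10.  91.  28. 104.]
```

View pics/f.png

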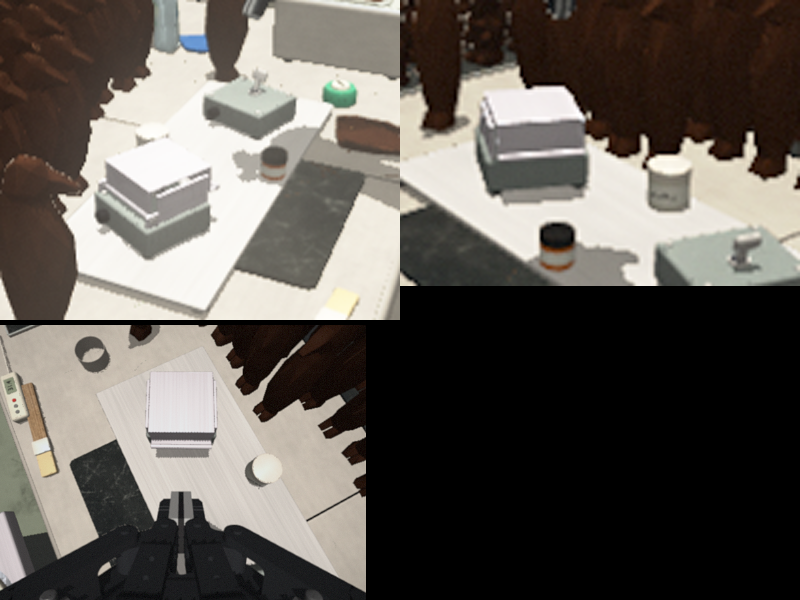

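```bash
python3 - <<'E'
from h import *
a=cv2.imread("pics/side0.png").astype(int);b=camera("side")[:,:,::-1].astype(int)
d=np.abs(a-b).sum(2)[210:285,220:300];ys,xs=np.where(d>60);print([(x+220,y+210,d[y,x]) for x,y in zip(xs,ys)])
for n,i in(("0",a),("1",b)): print(n);print(i[235:243,262:286].mean(2).astype(int))
E
```

```text
[(np.int64(228), np.int64(210), np.int64(62)), (np.int64(237), np.int64(210), np.int64(65)), (np.int64(240), np.int64(211), np.int64(63)), (np.int64(241), np.int64(211), np.int64(63)), (np.int64(243), np.int64(211), np.int64(61)), (np.int64(244), np.int64(211), np.int64(62)), (np.int64(225), np.int64(212), np.int64(65)), (np.int64(245), np.int64(212), np.int64(62)), (np.int64(247), np.int64(212), np.int64(62)), (np.int64(248), np.int64(212), np.int64(62)), (np.int64(249), np.int64(212), np.int64(62)), (np.int64(284), np.int64(212), np.int64(61)), (np.int64(261), np.int64(218), np.int64(63)), (np.int64(263), np.int64(218), np.int64(123)), (np.int64(252), np.int64(219), np.int64(61)), (np.int64(255), np.int64(219), np.int64(63)), (np.int64(268), np.int64(220), np.int64(63)), (np.int64(224), np.int64(223), np.int64(61)), (np.int64(248), np.int64(223), np.int64(64)), (np.int64(299), np.int64(226), np.int64(154)), (np.int64(297), np.int64(227), np.int64(152)), (np.int64(298), np.int64(227), np.int64(192)), (np.int64(299), np.int64(227), np.int64(195)), (np.int64(296), np.int64(228), np.in
[... 28227 characters left out ...]
.int64(72)), (np.int64(256), np.int64(277), np.int64(62)), (np.int64(257), np.int64(277), np.int64(119)), (np.int64(258), np.int64(277), np.int64(65)), (np.int64(260), np.int64(277), np.int64(65)), (np.int64(251), np.int64(278), np.int64(192)), (np.int64(252), np.int64(278), np.int64(109)), (np.int64(256), np.int64(278), np.int64(104)), (np.int64(259), np.int64(278), np.int64(61)), (np.int64(252), np.int64(279), np.int64(155)), (np.int64(253), np.int64(279), np.int64(173)), (np.int64(256), np.int64(279), np.int64(64)), (np.int64(298), np.int64(279), np.int64(62)), (np.int64(297), np.int64(281), np.int64(62)), (np.int64(296), np.int64(282), np.int64(63))]
< truncated lines 2-35 >
...146 198]]
```

```bash
python3 - <<'E'
from h import *
for n,(x0,x1,y0,y1) in(("side",(222,292,214,282)),("side",(285,330,183,222)),("scene",(246,288,176,222))):
    a=cv2.cvtColor(cv2.imread(f"pics/{n}0.png"),cv2.COLOR_BGR2GRAY)[y0:y1,x0:x1];b=cv2.cvtColor(camera(n),cv2.COLOR_RGB2GRAY)[y0:y1,x0:x1]
    M=np.eye(2,3,dtype=np.float32)
    cc,M=cv2.findTransformECC(a,b,M,cv2.MOTION_EUCLIDEAN,(3,200,1e-6),None,3);q=[(x1-x0)/2,(y1-y0)/2]
    print(n,cc,(M[:,:2]@q+M[:,2]-q).round(2),np.degrees(M[1,0]).round(2))
    if x0==285: continue
    e=proj(n,w(B,[(0,0,60)]));print("per mm: x",(proj(n,w(B,[(1,0,60)]))-e).round(2),"y",(proj(n,w(B,[(0,1,60)]))-e).round(2))
E
```

```text
side 0.9826745937651039 [-0.79  0.43] 0.53
per mm: x [[-0.3   0.13]] y [[0.23 0.16]]
side 0.9397113929298772 [-0.15 -0.1 ] -0.06
scene 0.9851667320331029 [-0.16 -0.36] 0.02
per mm: x [[-0.05 -0.12]] y [[-0.3   0.02]]
```

```bash
python3 - <<'E'
from h import *
a=cv2.imread("pics/side0.png")[212:264,228:292];b=camera("side")[:,:,::-1][212:264,228:292]
cv2.imwrite("pics/cmp.png",np.hstack([cv2.resize(i,None,fx=6,fy=6,interpolation=cv2.INTER_NEAREST) for i in(a,b)]))
E
```

```text
(no output)
```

View pics/cmp.png

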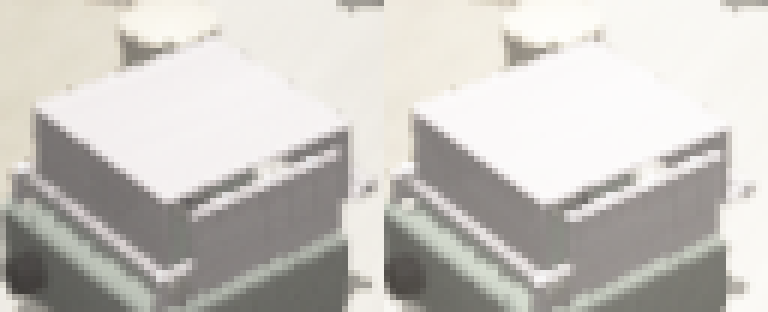

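```bash
python3 - <<'E'
from h import *
o=campos("side");c,s=np.cos(B[2]),np.sin(B[2])
def bx(p): d=p-[B[0],B[1],.018];return np.array([c*d[0]+s*d[1],-s*d[0]+c*d[1],d[2]])*1000
for uv in((261,244),(272.5,240),(278,238)):
    q=bx(ray("side",*uv,.05));e=bx(o)
    print(uv,[(e+(q-e)*(y-e[1])/(q[1]-e[1])).round(0).tolist() for y in(50,14,0,-14,-50)])
E
```

```text
(261, 244) [[36.0, 50.0, 93.0], [9.0, 14.0, 64.0], [-1.0, 0.0, 53.0], [-12.0, -14.0, 42.0], [-39.0, -50.0, 13.0]]
(272.5, 240) [[0.0, 50.0, 90.0], [-29.0, 14.0, 61.0], [-40.0, 0.0, 50.0], [-52.0, -14.0, 39.0], [-81.0, -50.0, 9.0]]
(278, 238) [[-18.0, 50.0, 89.0], [-48.0, 14.0, 60.0], [-60.0, 0.0, 49.0], [-71.0, -14.0, 37.0], [-102.0, -50.0, 8.0]]
```

The bright spot in the gap is the plate seen under the skirt, so the toggle stays hidden. The finger's leading corner did occupy the space ahead of the toggle's "on" face against a hard stop, so it has to be fully over. The guard is shut, the arm is clear, and I'm handing in.

```bash
python3 -c "
from workcell import *
print(job_done())"
```

```text
the job is handed in; nothing more can be done
None
```

I lifted the guard, pushed the toggle to its hard stop, withdrew, and the guard is shut; the job is handed in, but the hood hid the toggle (so "on" rests on force and geometry), and the box slid about 3 mm towards its hinge side.

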